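# Load a sample and slide its carrier under the reader head

## Task

Set the bare aluminium sample block down flat in the steel-framed nest of the blue carrier, and let go of it. Then gently push the carrier from its black tail bar along the channel and under the white reader hood until you feel it meet the stiff buffer rod hidden inside, press that rod in by about 5 mm without driving it to its end, and back away, leaving block and carrier there. Never knock the hood, and leave the brass block, ring gauge, pen cup and red tray alone.

Things in the scene. Friction and masses are not known exactly. Their poses are not given: they have to be found in the camera images.
- station: Fixed scan station: aluminium base 120 x 440 mm, 6 mm thick, two dark rails (14 mm wide, tops 14 mm above the table) forming a straight channel 84 mm wide, floor 6 mm above the table. Origin: on the table plane, on the channel's centre line. +y is the push direction, into the hood; x is across. Base from y = -175 to +265 mm; hood over y = +90 to +255 mm.
- head: White reader hood fixed over the channel, 128 mm across, 165 mm along, top 99 mm above the table, black lens barrel (60 mm diameter) up to 134 mm. Tunnel under it: ceiling 34 mm above the table, 28 mm above the channel floor, 112 mm wide, far end closed. Origin: on the table plane, on the channel's centre line, under the lens; axes as the station. Near face at y = -60 mm.
- tunnel_mouth (a point): Middle of the tunnel's entrance, at the hood's near face, on the channel floor; axes as the station.
- carrier: Loose blue plate lying in the channel (2 mm play each side), 80 mm across (x), 190 mm along (y), 6 mm thick, about 0.35 kg. Origin: centre of its underside; +y points to the hood. Black push bar at its tail (y = -95 to -83 mm), 60 mm across, top 26 mm above the underside. Nest centre at y = +50 mm. It slides with about 1 to 4 N and stays where it is left.
- nest (a point): Centre of the nest's floor on the carrier, 6 mm above the carrier's underside, axes as the carrier. Steel frame 5 mm high, 5 mm thick, inside 35 mm (x) by 49 mm (y): 2.5 mm play all round the block laid with its long side along y. The seated block's top is 24 mm above the carrier's underside: 4 mm headroom in the tunnel.
- tail (a point): Middle of the outer face of the carrier's push bar, 13 mm above the carrier's underside; push here, towards the carrier's +y. This face stays outside the hood by about 70 to 100 mm when the carrier is home.
- buffer_rod (a joint): Orange rod (14 mm diameter) hidden in the hood on the channel's centre line, facing the carrier's front edge. Its depth differs every time, unseen: the carrier meets it with the nest centre 12 mm before to 12 mm past the hood's origin. Value: m pushed in; 0 untouched, 0.012 end of travel. Steady drag about 8 N, stays where left, no spring. Good: 0.0025 to 0.0085. Over 16 N is too much.
- alu_block: Loose bare aluminium sample block (silver), 30 mm (x) x 44 mm (y) x 18 mm high, two dark round marks on top, about 65 g. Origin: centre of its underside. Either way round in the nest is right.
- brass_block: Brass (yellow) block of the same size, about 200 g, a bystander. Origin: centre of its underside.
- ring_gauge: Dark steel ring, 60 mm outside diameter, 16 mm high, bystander. Origin: centre of its underside.
- pen_cup: Black cup, 72 mm across the rim, 85 mm high, bystander. Origin: centre of its underside.
- red_tray: Small red open tray, 130 (x) x 90 (y) mm, 35 mm high, bystander. Origin: centre of its underside.
There are look-alikes about, which are no part of the job. Several things have the shape of the carrier; the one meant has the colours described above.

How it is judged:
By the outcome, as a careful person would: the job done as asked, in the order asked, and still so for the second after the job is handed in, with the robot touching nothing.
It also fails if it takes over 64 s, if anything falls off the work surface, if the arm or the gripper's body presses on something with over 40 N, if the wrist force passes 120 N, or if a joint passes its speed limit or range.

## Robot

A 7-joint arm with a two-finger parallel gripper is mounted at the origin on the work surface. World frame = base frame: x ahead of the robot, y to its left, z up, the work surface at z = 0. Lengths are in m, angles in rad, forces in N, time in s.
With the tool pointing down it reaches from about 0.425 to 0.925 m from the base axis. Payload 6.8 kg.
Tool frame: the origin (TCP) lies between the finger pads; the fingertips stand 14 mm ahead of it and the grasp point (between the pads) lies 5 mm behind it; z points along the fingers, y is the line along which they close (so a half turn about z gives the same grasp; the last joint's range is limited). The gripper opens to 85 mm and grips with 20 to 120 N. Pads are 22 mm wide; open, the fingers measure 114 mm over their backs; the gripper's body (76 mm by 85 mm) begins 54 mm behind the grasp point. The pads swing forward as they close: fully open they stand 13 mm farther back than shut.
Start: joints at [1.158, 0.477, 0.022, 1.555, -0.011, 1.109, -0.083], TCP at [0.203, -0.644, 0.245] pointing down, gripper open.
Joint ranges: [-2.96, 2.96], [-0.34, 2.1], [-1.41, 1.46], [0.24, 2.44], [-1.37, 4.51], [0.17, 1.92], [-2.96, 2.96]. Speed limits (rad/s): [2.39, 2.39, 3.14, 3.14, 3.14, 3.14, 3.14].

## Interface

Orientations are given as a rotation vector (axis times angle).
In Python, from bench import r, imaging gives the robot as it stands.
- The arm moves only by the tool apply_moves, never from a script. Its argument "moves" is a list of rows, each a list of 2 entries, a list of its own where there are three numbers: the shift along the tool's x, y, z in cm, then the turn about the tool's z in rad. In form: [[[tx, ty, tz], roll], ...]. A call has 1 to 10 rows; each row is the pose to reach, as a shift and turn from the pose commanded when the call began, along the tool's axes at that moment; what a row does not reach only later rows make up. A row lasts 1/12 s, in which the tool goes at most 41.7 mm and 7.16 degrees, less where a joint would pass 70% of its speed; a pose out of reach is approached as far as the arm can. A call with a gripper value outside its range is refused whole. "claw" is the opening, from 0 (shut) to 1 (fully open), set as the call begins (left out, the last holds). The fingers move at their own pace and stop on an object; "grip_force" is the grip in N (left out, the last holds). Time passes only in rows, so rows that repeat a pose let the fingers close. It gives the time, the measured TCP pose, the force and the opening at its end, in the units of the state.
- r.get_obs(): the state, without advancing time (a new reading comes with each control period).
- imaging.grab_frame(name): name is "scene" or "top" or "wrist"; returns a dict with "frame" (400x640x3 uint8, blue, green, red), "intrinsics" (3x3 intrinsics, pixels), "T" (4x4, takes a point from camera to world coordinates). Camera axes: x right, y up, looking along -z (the intrinsics and any distortion apply to the point x, -y, -z); pixel columns grow to the right and rows downward; lengths in m; the calibration is good to about 2 mm. A picture is of the moment at which its call begins. There is no depth.
- r.hand_in(): hands the job in, once; it reports no verdict.
The state is a dict: "clock": time; "joints": joint angles; "qvel": joint speeds; "tau": joint torques, N m; "tcp_pos": TCP position; "orientation": TCP orientation; "contact_force": force on the tool from outside, world axes, zero at the start; "moment": the same for the moment, N m; "grip_width": finger opening in m.
Only numpy, scipy, OpenCV 4.12 (cv2) and the standard library are available. Lean on these libraries where they do the work, as an engineer would, in place of code of your own. Each camera call takes 0.05 s, during which the arm holds its last target. There are 200 camera calls.

## Working session

There is one attempt and no reset: what is moved stays moved. The work goes in short steps, Python scripts to look and compute and a tool call to move; the robot and the scene stay as the last step left them, time stands still between calls to the robot, and variables do not carry over. Pictures are saved under pics/ and viewed, on a budget of 10 in all, crops included, one or two more only if the job needs it, and the job is handed in when it is done.

Besides the shell and the picture viewer there is one more tool, called as name(argument=value, ...) on one line, values as JSON. apply_moves: Moves the arm, as the interface text tells. Its arguments: {"type":"object","properties":{"moves":{"type":"array","items":{"type":"array"}},"claw":{"type":"number"},"grip_force":{"type":"number"}},"required":["moves"]}

```bash
ls; mkdir -p pics
cat > h.py <<'E'
import numpy as np, cv2
from bench import r, imaging
from scipy.spatial.transform import Rotation as R
def grab(n,save=None):
    f=imaging.grab_frame(n)
    if save: cv2.imwrite('pics/'+save,f['frame'])
    return f
def ray(f,u,v):
    K=np.array(f['intrinsics']);T=np.array(f['T'])
    d=np.linalg.inv(K)@[u,v,1]; d=T[:3,:3]@[d[0],-d[1],-d[2]]
    return T[:3,3],d
def onplane(f,u,v,z):
    o,d=ray(f,u,v); return o+d*(z-o[2])/d[2]
def proj(f,p):
    K=np.array(f['intrinsics']);T=np.array(f['T'])
    c=T[:3,:3].T@(np.array(p)-T[:3,3]); q=K@[c[0],-c[1],-c[2]]; return q[:2]/q[2]
def shift(target):
    "shift in tool axes, cm, from measured tcp to world target"
    s=r.get_obs(); return R.from_rotvec(s['orientation']).inv().apply(np.array(target)-s['tcp_pos'])*100
E
python3 - <<'E'
from h import *
for n in('scene','top'):
    f=grab(n,n+'0.png'); print(n,f.keys(),np.round(f['T'],3).tolist(),np.round(f['intrinsics'],1).tolist())
s=r.get_obs(); print(s); print(R.from_rotvec(s['orientation']).as_matrix().round(3))
E
```

```text
pics
scene dict_keys(['frame', 'intrinsics', 'T']) [[0.658, -0.485, 0.577, 1.099], [0.753, 0.407, -0.517, -0.565], [0.016, 0.774, 0.633, 0.657], [0.0, 0.0, 0.0, 1.0]] [[376.8, 0.0, 316.4], [0.0, 376.8, 201.0], [0.0, 0.0, 1.0]]
top dict_keys(['frame', 'intrinsics', 'T']) [[0.028, 0.985, -0.168, 0.36], [-0.999, 0.03, 0.012, -0.071], [0.017, 0.167, 0.986, 1.14], [0.0, 0.0, 0.0, 1.0]] [[468.9, 0.0, 320.1], [0.0, 468.9, 199.0], [0.0, 0.0, 1.0]]
{'clock': 0.1, 'joints': array([ 1.157913  ,  0.47772384,  0.02232411,  1.55635332, -0.01152399,
        1.10932373, -0.08309721]), 'qvel': array([-0.00091924, -0.00052069,  0.00113279, -0.00281416, -0.00034732,
        0.00057034, -0.00107582]), 'tau': array([ 5.05917749e-03, -5.97759140e+01,  1.61442328e+00, -2.81951487e+01,
        1.29768590e-02,  5.09355115e-03, -8.75631855e-06]), 'tcp_pos': array([ 0.20240946, -0.64339089,  0.24441796]), 'orientation': array([-3.10355171e+00, -4.76696316e-01,  5.44001122e-04]), 'contact_force': array([-0.25338027,  0.93179477, -0.66585611]), 'moment': array([ 0.00216753, -0.07254558,  0.03553372]), 'grip_width': 0.08535023537452825}
[[ 0.954  0.3   -0.001]
 [ 0.3   -0.954  0.002]
 [-0.    -0.002 -1.   ]]
```

View pics/top0.png

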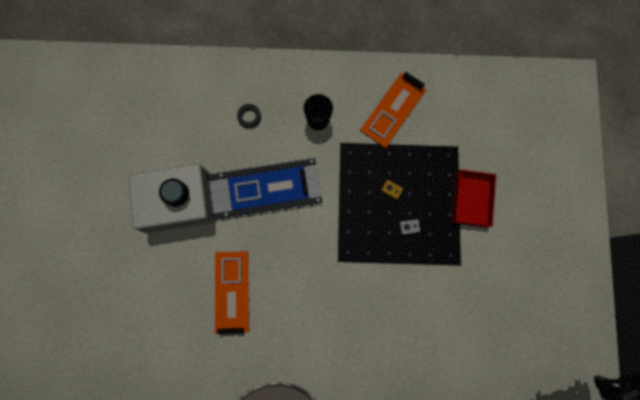

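View pics/scene0.png

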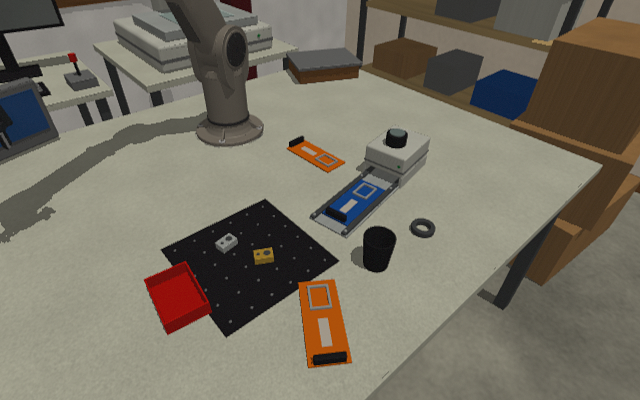

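The top view shows the silver block at (410,227) and the brass one at (392,189). The blue carrier is in the channel at (268,188), with its tail bar at (305,182) and the hood at (170,197). The look-alikes are the orange carriers at (232,292) and (393,110), and brass versus silver for the block. I choose silver at (410,227) and blue at (268,188).

```bash
cat > m.py <<'E'
from h import *
ft=grab('top');fs=grab('scene')
def blob(f,mask,box):
    x0,y0,x1,y1=box; m=np.zeros(mask.shape,np.uint8); m[y0:y1,x0:x1]=mask[y0:y1,x0:x1]
    n,l,st,c=cv2.connectedComponentsWithStats(m); k=1+np.argmax(st[1:,4])
    cs,_=cv2.findContours((l==k).astype(np.uint8),0,1); return c[k],st[k],cv2.minAreaRect(max(cs,key=cv2.contourArea))
def tri(p,q):
    (a,d),(b,e)=ray(ft,*p),ray(fs,*q); A=np.c_[d,-e]; t=np.linalg.lstsq(A,b-a,rcond=None)[0]
    return ((a+d*t[0])+(b+e*t[1]))/2, np.linalg.norm(a+d*t[0]-b-e*t[1])
H=cv2.cvtColor(ft['frame'],cv2.COLOR_BGR2HSV); Hs=cv2.cvtColor(fs['frame'],cv2.COLOR_BGR2HSV)
sil=lambda h:((h[...,1]<60)&(h[...,2]>75)).astype(np.uint8)
c,st,rc=blob(ft,sil(H),(385,205,435,250)); print('alu top',c,st,rc)
c2,st2,_=blob(fs,sil(Hs),(205,225,245,260)); print('alu scene',c2,st2); print(tri(c,c2))
for z in(.0,.018,.03): print(z,onplane(ft,*rc[0],z).round(4))
P=[onplane(ft,*p,.018)[:2] for p in cv2.boxPoints(rc)]; print(np.round(P,4).tolist())
blue=lambda h:((h[...,0]>100)&(h[...,0]<130)&(h[...,1]>120)&(h[...,2]>50)).astype(np.uint8)
c,st,rc=blob(ft,blue(H),(200,150,330,230)); print('carrier',c,st,rc)
P=np.array([onplane(ft,*p,.012)[:2] for p in cv2.boxPoints(rc)]); print(P.round(4).tolist(),P.mean(0), [np.linalg.norm(P[i]-P[i-1]).round(4) for i in range(4)])
big=np.hstack([cv2.resize(ft['frame'][195:255,380:440],(390,390),interpolation=2),cv2.resize(ft['frame'][150:230,200:330],(0,0),fx=4.87/1.5,fy=4.87,interpolation=2)[:390,:400]])
a=cv2.resize(ft['frame'][150:250,120:440],(800,250),interpolation=2);b=cv2.resize(fs['frame'][160:280,200:440],(640,320),interpolation=2)
o=np.zeros((580,800,3),np.uint8);o[:250]=a;o[255:575,:640]=b;cv2.imwrite('pics/crop1.png',o)
E
python3 m.py
```

```text
alu top [410.19875776 226.08074534] [401 220  19  13 161] ((409.8597412109375, 226.23782348632812), (11.705741882324219, 17.55861473083496), 83.6598129272461)
alu scene [226.1752988  242.64541833] [215 233  23  21 251]
(array([ 0.49159133, -0.30462049,  0.0128064 ]), np.float64(0.00034358123676273163))
0.0 [ 0.4926 -0.3066  0.    ]
0.018 [ 0.4905 -0.3029  0.018 ]
0.03 [ 0.4891 -0.3004  0.03  ]
[[0.5016, -0.2802], [0.5076, -0.3225], [0.4794, -0.3255], [0.4735, -0.2833]]
carrier [269.3305539  187.54377606] [ 228  166   80   44 1679] ((267.48736572265625, 187.70654296875), (33.016605377197266, 76.96392822265625), 80.96051788330078)
[[0.598, 0.1454], [0.6344, -0.0398], [0.5531, -0.0552], [0.5177, 0.1279]] [0.57578923 0.04457361] [np.float64(0.0821), np.float64(0.1887), np.float64(0.0827), np.float64(0.1865)]
```

View pics/crop1.png

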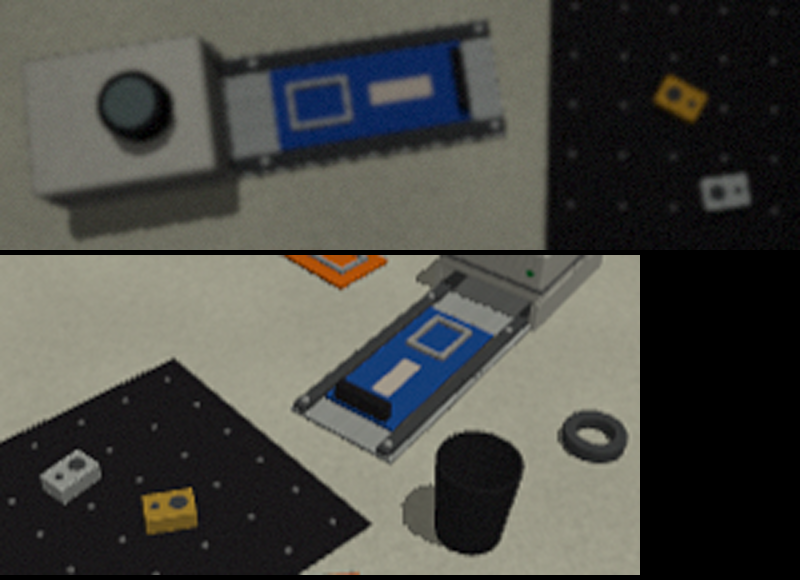

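The crop confirms both: a bare silver block with two dark marks at (725,190), and the blue carrier with its black bar in the channel. Next I compute the approach.

Run:
```python
from h import *
print(shift([.490,-.303,.15]).round(2))
```

```text
[ 37.65 -23.85   9.49]
```

apply_moves(moves=[[[37.6, -23.8, 4.0], -1.4], [[37.6, -23.8, 4.0], -1.4], [[37.6, -23.8, 4.0], -1.4], [[37.6, -23.8, 4.0], -1.4], [[37.6, -23.8, 4.0], -1.4], [[37.6, -23.8, 4.0], -1.4], [[37.6, -23.8, 9.5], -1.4], [[37.6, -23.8, 9.5], -1.4], [[37.6, -23.8, 9.5], -1.4], [[37.6, -23.8, 9.5], -1.4]], claw=0.7)

```text
clock: 1.03
tcp_pos: [0.465, -0.3329, 0.1646]
orientation: [2.232, 2.21, 0.0]
contact_force: [-0.5, -0.7, -0.3]
grip_width: 0.0597
```

apply_moves(moves=[[[0, 0, 0], 0], [[0, 0, 0], 0], [[0, 0, 0], 0]])

```text
clock: 1.28
tcp_pos: [0.4638, -0.3349, 0.1649]
orientation: [-2.24, -2.202, 0.001]
contact_force: [-1.2, 0.0, 0.2]
grip_width: 0.0599
```

Run:
```python
from h import *
f=grab('wrist','w1.png'); s=r.get_obs(); print(s['tcp_pos'],s['qvel'].round(3).max(),R.from_rotvec(s['orientation']).as_matrix().round(3),s['joints'].round(2))
print(np.round(f['T'],3).tolist(),np.round(f['intrinsics'],1)); print(proj(f,[.49,-.303,.018]),shift([.490,-.303,.15]))
```

```text
[ 0.46335893 -0.33581361  0.16516491] 0.013 [[ 0.019  1.    -0.   ]
 [ 1.    -0.019 -0.001]
 [-0.001 -0.    -1.   ]] [ 0.8   0.42 -0.35  1.86  0.19  0.89  0.33]
[[1.0, 0.017, 0.007, 0.464], [-0.018, 0.947, 0.32, -0.252], [-0.001, -0.32, 0.947, 0.292], [0.0, 0.0, 0.0, 1.0]] [[320.9   0.  315.7]
 [  0.  320.9 201.5]
 [  0.    0.    1. ]]
[347.6335873  154.88672336] [3.33222063 2.6026143  1.51236458]
```

View pics/w1.png

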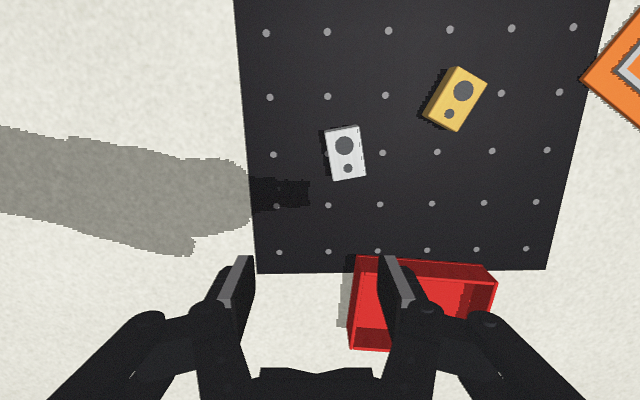

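The wrist view shows the silver block at (345,153), which matches the prediction of (348,155). The brass block at (455,99) and the tray are clear of it. I measure once more here.

Run:
```python
from h import *
f=grab('wrist'); H=cv2.cvtColor(f['frame'],cv2.COLOR_BGR2HSV); m=np.zeros((400,640),np.uint8)
m[115:190,312:375]=((H[...,2]>150)&(H[...,1]<50))[115:190,312:375]
m=cv2.morphologyEx(m,cv2.MORPH_OPEN,np.ones((5,5)))
cs,_=cv2.findContours(m,0,1); c=max(cs,key=cv2.contourArea); rc=cv2.minAreaRect(c); print(rc)
P=np.array([onplane(f,*p,.018)[:2] for p in cv2.boxPoints(rc)]); print(P.round(4).tolist(),P.mean(0)); 
for i in range(4):
    d=P[i]-P[i-1]; print(np.linalg.norm(d).round(4),np.degrees(np.arctan2(d[1],d[0])).round(1))
print(shift([*P.mean(0),.10]),shift([*P.mean(0),.0]))
```

```text
((345.8320007324219, 152.07601928710938), (49.8195915222168, 34.882659912109375), 79.69515228271484)
[[0.4698, -0.2832], [0.4985, -0.2787], [0.5073, -0.3209], [0.4772, -0.3259]] [ 0.48818663 -0.3021741 ]
0.0433 99.8
0.0291 9.0
0.0431 -78.2
0.0305 -170.5
[3.45339071 2.42890248 6.52939573] [ 3.46471776  2.43035982 16.52938921]
```

apply_moves(moves=[[[3.45, 2.43, 3.0], -0.19], [[3.45, 2.43, 6.0], -0.19], [[3.45, 2.43, 9.0], -0.19], [[3.45, 2.43, 11.0], -0.19], [[3.45, 2.43, 13.0], -0.19], [[3.45, 2.43, 14.2], -0.19], [[3.45, 2.43, 14.6], -0.19], [[3.45, 2.43, 14.6], -0.19], [[3.45, 2.43, 14.6], -0.19]])

```text
clock: 2.13
tcp_pos: [0.4894, -0.3011, 0.0199]
orientation: [2.02, 2.404, 0.0]
contact_force: [0.0, 0.3, 1.4]
grip_width: 0.0598
```

Run:
```python
from h import *
s=r.get_obs(); print(s['tcp_pos'],R.from_rotvec(s['orientation']).as_matrix().round(3)[:,1],s['contact_force'])
f=grab('wrist');  cv2.imwrite('pics/w2.png',cv2.resize(f['frame'][180:400,180:460],(0,0),fx=2.5,fy=2.5))
```

```text
[ 0.48942318 -0.30111538  0.01993334] [0.985 0.172 0.001] [0.00795807 0.29187302 1.37218794]
```

View pics/w2.png

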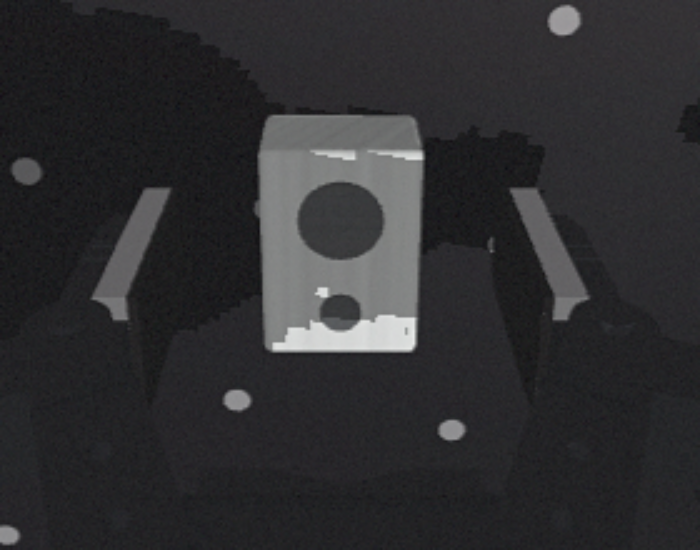

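The fingers straddle the block squarely: the block is centred at (340,240), the pads are at (135,245) and (545,245), and it is aligned along the closing axis. Closing now.

apply_moves(moves=[[[0, 0, 0], 0], [[0, 0, 0], 0], [[0, 0, 0], 0], [[0, 0, 0], 0], [[0, 0, 0], 0], [[0, 0, 0], 0]], claw=0.2, grip_force=35)

```text
clock: 2.68
tcp_pos: [0.4897, -0.3007, 0.0201]
orientation: [2.019, 2.405, 0.0]
contact_force: [-0.6, 0.5, 5.4]
grip_width: 0.0287
```

apply_moves(moves=[[[0, 0, -1], 0], [[0, 0, -4], 0], [[0, 0, -8], 0], [[0, 0, -10], 0], [[0, 0, -10], 0], [[0, 0, -10], 0], [[0, 0, -10], 0]])

```text
clock: 3.27
tcp_pos: [0.4883, -0.3001, 0.1187]
orientation: [-2.02, -2.405, 0.001]
contact_force: [-0.3, -0.2, -1.1]
grip_width: 0.029
```

Run:
```python
from h import *
s=r.get_obs(); print(s['tcp_pos'],R.from_rotvec(s['orientation']).as_matrix().round(3)[:,1],s['contact_force'],s['grip_width'])
f=grab('wrist');  cv2.imwrite('pics/w3.png',cv2.resize(f['frame'][180:400,180:460],(0,0),fx=2.5,fy=2.5))
print(shift([.566,.094,.13]))
```

```text
[ 0.48832103 -0.30009861  0.1186672 ] [ 0.985  0.173 -0.001] [-0.26302821 -0.18296637 -1.08398971] 0.029047586628714865
[37.44575969 14.49651359 -1.17588134]
```

View pics/w3.png

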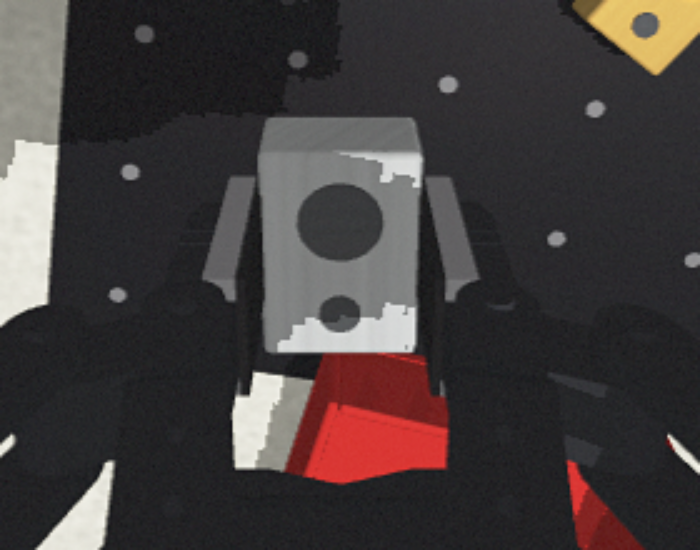

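The block is held, with opening 29 mm, level, and well clear of the mat. I compute from these pixels how it sits in the fingers.

Run:
```python
from h import *
from scipy.optimize import least_squares
f=grab('wrist'); s=r.get_obs(); Rt=R.from_rotvec(s['orientation']); 
def w(p): return Rt.apply(p)+s['tcp_pos']
px=lambda x,y:np.array([180+x/2.5,180+y/2.5])
obs=[((22,-15,0),px(259,151)),((22,15,0),px(423,151)),((-22,-15,0),px(264,352)),((-22,15,0),px(416,352)),((22,-15,18),px(268,118)),((22,15,18),px(413,118))]
def res(q,sg):
    return np.concatenate([proj(f,w([a+q[0],sg*b+q[1],c+q[2]]))-o for (a,b,c),o in obs])
for sg in(1,-1):
    o=least_squares(res,[0,0,0],args=(sg,)); print(sg,o.x.round(4),o.cost,o.fun.round(1))
# tip: pad front corner x=+.011, solve z of tip along ray
for p in((257,178),(425,178),(237,290),(445,290)):
    a,d=ray(f,*px(*p)); a=Rt.inv().apply(a-s['tcp_pos']);d=Rt.inv().apply(d); print((a+d*(.011-a[0])/d[0]).round(4),(a+d*(-.011-a[0])/d[0]).round(4))
print(shift([.566,.094,.13]))
```

```text
1 [-1.23001e+01  9.60000e-03 -2.44550e+00] 2887049.572485633 [ 945.3  469.7 -944.9  470.3 -513.7 1092.5  517.1 1093.  -380.  -410.4
  379.6 -411.5]
-1 [-1.27574e+01  9.90000e-03 -2.45800e+00] 2878810.2200669064 [-903.2  456.4  903.6  455.7  569.7 1090.5 -566.3 1090.   433.  -395.4
 -433.4 -394.3]
[ 0.011  -0.0173  0.0106] [-0.011  -0.0222  0.0529]
[0.011  0.015  0.0105] [-0.011   0.02    0.0528]
[ 0.011  -0.0168 -0.0253] [-0.011  -0.0215  0.006 ]
[ 0.011   0.0143 -0.0254] [-0.011   0.0191  0.0059]
[37.43676529 14.50361365 -1.1988896 ]
```

Run:
```python
from h import *
from scipy.optimize import least_squares
f=grab('wrist'); s=r.get_obs(); Rt=R.from_rotvec(s['orientation']); 
w=lambda p: Rt.apply(p)+s['tcp_pos']
px=lambda x,y:np.array([180+x/2.5,180+y/2.5])
obs=[((22,-15,0),px(259,151)),((22,15,0),px(423,151)),((-22,-15,0),px(264,352)),((-22,15,0),px(416,352)),((22,-15,18),px(268,118)),((22,15,18),px(413,118))]
res=lambda q:np.concatenate([proj(f,w(np.array(a)/1e3+q))-o for a,o in obs])
o=least_squares(res,[0,0,0]); print(o.x.round(4),o.cost,o.fun.round(1))
```

```text
[-0.0035 -0.0015  0.0062] 2.937349922553938 [-0.   1.1 -0.3  1.   0.8 -0.  -0.4 -0.  -0.3 -1.1  0.2 -1.2]
```

Run:
```python
from h import *
print(shift([.579,.025,.09]))
```

```text
[30.411108   14.58484441  2.79110534]
```

apply_moves(moves=[[[30.4, 14.6, 0], 0], [[30.4, 14.6, 0], 0], [[30.4, 14.6, 0], 0], [[30.4, 14.6, 0], 0], [[30.4, 14.6, 0], 0], [[30.4, 14.6, 0], 0], [[30.4, 14.6, 0], 0], [[30.4, 14.6, 0], 0], [[30.4, 14.6, 0], 0], [[30.4, 14.6, 1.5], 0]])

```text
clock: 4.25
tcp_pos: [0.5822, 0.03, 0.1055]
orientation: [2.011, 2.412, 0.008]
contact_force: [0.6, -0.7, -1.5]
grip_width: 0.0287
```

apply_moves(moves=[[[0, 0, 1.0], 0], [[0, 0, 1.0], 0], [[0, 0, 1.0], 0], [[0, 0, 1.0], 0]])

```text
clock: 4.58
tcp_pos: [0.5801, 0.0235, 0.0939]
orientation: [-2.021, -2.404, 0.001]
contact_force: [0.4, -1.2, -0.6]
grip_width: 0.029
```

Run:
```python
from h import *
s=r.get_obs(); print(s['tcp_pos'],R.from_rotvec(s['orientation']).as_matrix().round(3)[:,1],s['joints'].round(2))
f=grab('wrist','w4.png')
```

```text
[0.58006025 0.02346956 0.09385182] [ 0.985  0.172 -0.001] [ 0.18  0.55 -0.43  1.88  0.31  0.78 -0.25]
```

View pics/w4.png

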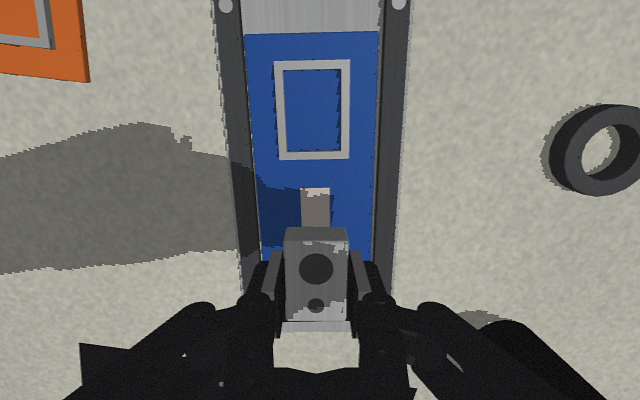

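The wrist view shows the nest frame at (312,110) unobstructed, the block in the fingers at (316,275), and the hood out of view. I measure the frame's outer rectangle at z = 17 mm, which should be 45 x 59 mm.

Run:
```python
from h import *
f=grab('wrist'); s=r.get_obs(); H=cv2.cvtColor(f['frame'],cv2.COLOR_BGR2HSV); Rt=R.from_rotvec(s['orientation'])
blue=((H[...,0]>100)&(H[...,0]<130)&(H[...,1]>100)).astype(np.uint8)
m=np.zeros((400,640),np.uint8); m[48:175,262:362]=(1-blue)[48:175,262:362]; 
m=((m>0)&(H[...,2]>120)).astype(np.uint8)
n,l,st,_=cv2.connectedComponentsWithStats(m); k=1+np.argmax(st[1:,4]); cs,_=cv2.findContours((l==k).astype(np.uint8),cv2.RETR_CCOMP,cv2.CHAIN_APPROX_NONE)
cs=sorted(cs,key=cv2.contourArea)[-2:]
for c,z,nm in((cs[1],.017,'outer'),(cs[0],.017,'inner')):
    P=np.array([onplane(f,*p[0],z)[:2] for p in c]).astype(np.float32); rc=cv2.minAreaRect(P*1000); print(nm,rc)
    # tool frame
    q=Rt.inv().apply(np.array([rc[0][0]/1000,rc[0][1]/1000,z])-s['tcp_pos']); print('tool',q.round(4))
```

```text
outer ((564.2119140625, 94.08026123046875), (45.07024002075195, 58.89241027832031), 10.88649845123291)
tool [ 0.0721 -0.004   0.0774]
inner ((564.123779296875, 93.97862243652344), (36.039066314697266, 50.0865478515625), 11.094551086425781)
tool [ 0.072  -0.0041  0.0774]
```

The frame fits the given size (45.1 x 58.9 mm), with yaw 11.0 deg. I move over it, low, then compare the block with the frame.

apply_moves(moves=[[[3.5, -0.2, 0], -0.019], [[7.0, -0.25, 0], -0.019], [[7.5, -0.25, 0.5], -0.019], [[7.5, -0.25, 1.5], -0.019], [[7.5, -0.25, 2.5], -0.019], [[7.5, -0.25, 3.5], -0.019], [[7.5, -0.25, 4.2], -0.019], [[7.5, -0.25, 4.2], -0.019], [[7.5, -0.25, 4.2], -0.019], [[7.5, -0.25, 4.2], -0.019]])

```text
clock: 5.52
tcp_pos: [0.5651, 0.0974, 0.0521]
orientation: [1.998, 2.424, 0.0]
contact_force: [-0.9, -0.1, -0.7]
grip_width: 0.0291
```

Run:
```python
from h import *
s=r.get_obs(); print(s['tcp_pos'],R.from_rotvec(s['orientation']).as_matrix().round(3)[:,1],s['contact_force'])
f=grab('wrist','w5f.png');  cv2.imwrite('pics/w5.png',cv2.resize(f['frame'][150:350,200:440],(0,0),fx=3,fy=3,interpolation=2))
```

```text
[0.56508041 0.09735913 0.05206009] [0.982 0.191 0.   ] [-0.87793455 -0.06422541 -0.74527122]
```

View pics/w5.png

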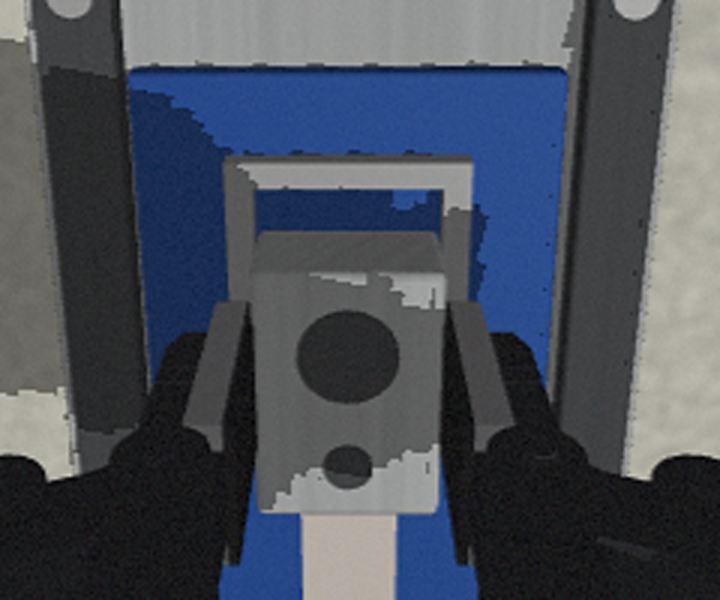

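The block hangs centred over the nest: frame front edge at crop (349,157), block front bottom edge at (351,232). I compute the residual offsets.

Run:
```python
from h import *
from scipy.optimize import least_squares
f=grab('wrist'); s=r.get_obs(); Rt=R.from_rotvec(s['orientation']); t=s['tcp_pos']
w=lambda p: Rt.apply(p)+t
px=lambda x,y:np.array([200+x/3,150+y/3])
def T(p,z): return Rt.inv().apply(onplane(f,*px(*p),z)-t).round(4)
for p in((225,157),(473,157),(255,190),(443,190)): print('frame',T(p,.017))
for p in ((128,69),(567,69)): print('carrier front',T(p,.012))
obs=[((22,-15,0),px(252,271)),((22,15,0),px(446,271)),((-22,-15,0),px(258,514)),((-22,15,0),px(438,514)),((22,-15,18),px(262,232)),((22,15,18),px(439,232))]
res=lambda q:np.concatenate([proj(f,w(np.array(a)/1e3+q))-o for a,o in obs])
o=least_squares(res,[0,0,0]); print('block top centre',o.x.round(4),o.cost)
```

```text
frame [ 0.0275 -0.0235  0.0354]
frame [0.0275 0.0209 0.0355]
frame [ 0.0212 -0.0183  0.0355]
frame [0.0212 0.0157 0.0355]
carrier front [ 0.0424 -0.0408  0.0404]
carrier front [0.0423 0.0377 0.0405]
block top centre [-0.0035 -0.0013  0.0061] 3.638645404853646
```

apply_moves(moves=[[[0.08, 0, 0.6], 0], [[0.08, 0, 1.1], 0], [[0.08, 0, 1.4], 0], [[0.08, 0, 1.6], 0], [[0.08, 0, 1.7], 0], [[0.08, 0, 1.8], 0], [[0.08, 0, 1.8], 0], [[0.08, 0, 1.8], 0]])

```text
clock: 6.28
tcp_pos: [0.5646, 0.0984, 0.0339]
orientation: [1.997, 2.425, -0.001]
contact_force: [-0.5, -0.8, 0.3]
grip_width: 0.0293
```

apply_moves(moves=[[[0, 0, 0.05], 0], [[0, 0, 0.1], 0], [[0, 0, 0.15], 0], [[0, 0, 0.15], 0]])

```text
clock: 6.62
tcp_pos: [0.5648, 0.0985, 0.0325]
orientation: [1.997, 2.425, 0.0]
contact_force: [0.3, -0.9, -0.5]
grip_width: 0.0294
```

apply_moves(moves=[[[0, 0, 0.04], 0], [[0, 0, 0.07], 0], [[0, 0, 0.07], 0]])

```text
clock: 6.87
tcp_pos: [0.5648, 0.0985, 0.0321]
orientation: [1.997, 2.425, -0.0]
contact_force: [-1.3, -2.2, 3.6]
grip_width: 0.0287
```

apply_moves(moves=[[[0, 0, 0], 0], [[0, 0, 0], 0], [[0, 0, 0], 0], [[0, 0, 0], 0], [[0, 0, 0], 0]], claw=0.5)

```text
clock: 7.28
tcp_pos: [0.5645, 0.0989, 0.0317]
orientation: [-1.997, -2.425, -0.0]
contact_force: [0.2, 0.0, 0.3]
grip_width: 0.0427
```

apply_moves(moves=[[[0, 0, -0.5], 0], [[0, 0, -2], 0], [[0, 0, -4], 0], [[0, 0, -7], 0], [[0, 0, -7], 0], [[-4, 0, -7], 0], [[-8, 0, -7], 0], [[-8, 0, -7], 0], [[-8, 0, -7], 0]])

```text
clock: 8.03
tcp_pos: [0.5803, 0.0164, 0.1018]
orientation: [2.004, 2.418, -0.002]
contact_force: [-1.1, 1.1, -0.1]
grip_width: 0.0429
```

Run:
```python
from h import *
s=r.get_obs(); print(s['tcp_pos'],R.from_rotvec(s['orientation']).as_matrix().round(3)[:,1],s['contact_force'],s['clock'])
f=grab('wrist','w6f.png'); t=grab('top','t6.png')
o=np.zeros((580,740,3),np.uint8);o[:320,:480]=cv2.resize(f['frame'][40:200,200:440],(480,320),interpolation=2);o[325:575,:740]=cv2.resize(t['frame'][140:240,110:406],(740,250),interpolation=2);cv2.imwrite('pics/c6.png',o)
```

```text
[0.58033792 0.01642807 0.10178945] [ 0.983  0.186 -0.   ] [-1.08107966  1.09370735 -0.14841956] 8.0333
```

View pics/c6.png

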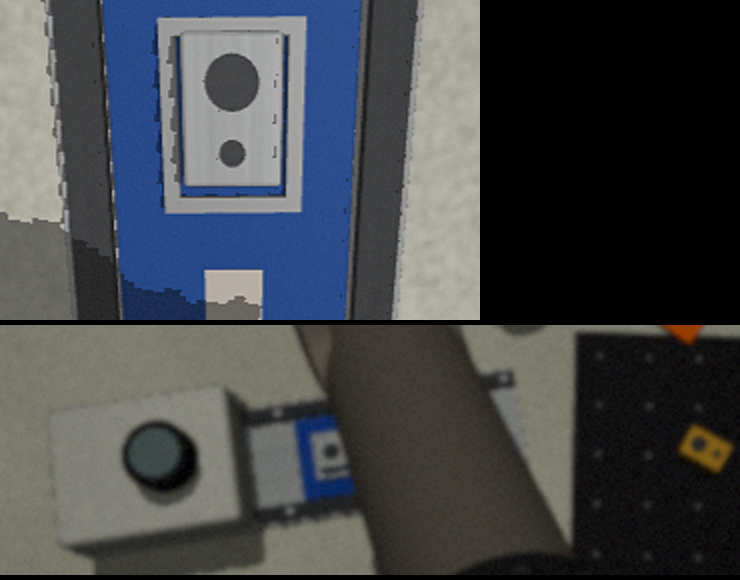

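The block sits inside the steel frame with even gaps at crop (232,110), and the fingers are off it. Nine pictures viewed. Next I go behind the tail bar with the fingers shut.

Run:
```python
from h import *
print(shift([.600,-.0815,.09]),shift([.600,-.0815,.026]))
s=r.get_obs();y=R.from_rotvec(s['orientation']).as_matrix()[:,1];print(np.arctan2(y[1],y[0]))
t=grab('top');
for p in((228.5,181),(228.5,208)): print(onplane(t,p[0]-20+0,p[1],0.014))
```

```text
[-10.41962581   0.01722216   1.18242004] [-10.42403709   0.01577434   7.58241835]
0.1929846674851097
[0.58727252 0.18919038 0.014     ]
[0.5207024  0.18468452 0.014     ]
```

apply_moves(moves=[[[-3, 0, 0], 0], [[-6, 0, 0], 0], [[-10.4, 0, 1], 0], [[-10.4, 0, 3], 0], [[-10.4, 0, 5], 0], [[-10.4, 0, 6.5], 0], [[-10.4, 0, 7.3], 0], [[-10.4, 0, 7.5], 0], [[-10.4, 0, 7.5], 0], [[-10.4, 0, 7.5], 0]], claw=0, grip_force=20)

```text
clock: 9.02
tcp_pos: [0.6006, -0.081, 0.0276]
orientation: [1.995, 2.426, 0.002]
contact_force: [-0.3, -0.3, 0.3]
grip_width: 0.0002
```

Run:
```python
from h import *
s=r.get_obs(); y=R.from_rotvec(s['orientation']).as_matrix()[:,1];p=s['tcp_pos'];print(p,y.round(4),s['contact_force'],s['grip_width'],'c',p[:2]@[.9816,.1908],'u',p[:2]@[-.1908,.9816])
f=grab('wrist'); c=grab('scene'); o=np.zeros((500,640,3),np.uint8); o[:]=0
o=np.vstack([f['frame'][:, :], np.zeros((0,640,3),np.uint8)]); b=cv2.resize(c['frame'][160:260,290:450],(640,400),interpolation=2)
cv2.imwrite('pics/c7.png',cv2.resize(np.vstack([o,b]),(480,600),interpolation=3))
```

```text
[ 0.60059809 -0.08101288  0.02764763] [0.9812 0.1931 0.0013] [-0.33567538 -0.26828856  0.33831642] 0.0001909520704134117 c 0.5740898293146354 u -0.19411635876179395
```

View pics/c7.png

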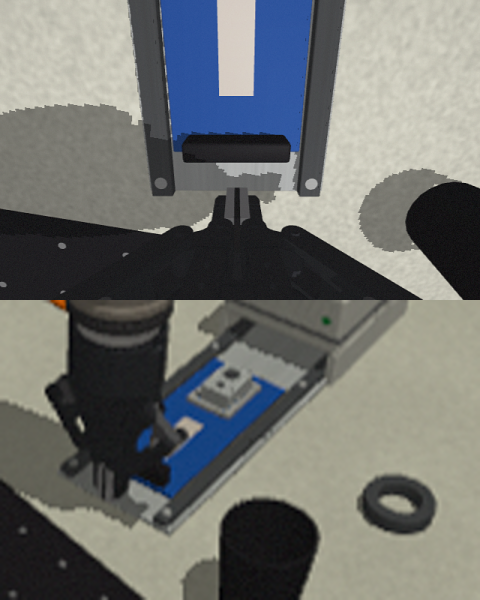

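The shut fingers at x=237 are centred on the bar (183 to 290), and the block is still in its nest. I start the push gently.

apply_moves(moves=[[[0.5, 0, 0], 0], [[1.0, 0, 0], 0], [[1.4, 0, 0], 0], [[1.7, 0, 0], 0], [[1.9, 0, 0], 0], [[2.1, 0, 0], 0], [[2.3, 0, 0], 0], [[2.5, 0, 0], 0], [[2.7, 0, 0], 0], [[2.9, 0, 0], 0]])

```text
clock: 9.95
tcp_pos: [0.5944, -0.0543, 0.0268]
orientation: [1.998, 2.424, -0.001]
contact_force: [-0.3, -2.4, -0.0]
grip_width: -0.0001
```

apply_moves(moves=[[[0.2, 0, 0], 0], [[0.4, 0, 0], 0], [[0.6, 0, 0], 0], [[0.8, 0, 0], 0], [[1.0, 0, 0], 0], [[1.2, 0, 0], 0], [[1.4, 0, 0], 0], [[1.6, 0, 0], 0], [[1.8, 0, 0], 0], [[2.0, 0, 0], 0]])

```text
clock: 10.78
tcp_pos: [0.5905, -0.0337, 0.0268]
orientation: [1.997, 2.425, -0.0]
contact_force: [0.1, -2.7, 0.7]
grip_width: -0.0001
```

apply_moves(moves=[[[0.3, 0, 0], 0], [[0.6, 0, 0], 0], [[0.9, 0, 0], 0], [[1.2, 0, 0], 0], [[1.5, 0, 0], 0], [[1.8, 0, 0], 0], [[2.1, 0, 0], 0], [[2.4, 0, 0], 0], [[2.7, 0, 0], 0], [[3.0, 0, 0], 0]])

```text
clock: 11.62
tcp_pos: [0.5847, -0.0041, 0.0268]
orientation: [1.997, 2.425, -0.0]
contact_force: [1.0, -2.9, 0.0]
grip_width: 0.0001
```

apply_moves(moves=[[[0.3, 0, 0], 0], [[0.6, 0, 0], 0], [[0.9, 0, 0], 0], [[1.2, 0, 0], 0], [[1.5, 0, 0], 0], [[1.8, 0, 0], 0], [[2.1, 0, 0], 0], [[2.4, 0, 0], 0], [[2.7, 0, 0], 0], [[3.0, 0, 0], 0]])

```text
clock: 12.45
tcp_pos: [0.5789, 0.0253, 0.0268]
orientation: [1.997, 2.425, -0.0]
contact_force: [-0.0, -2.9, 0.6]
grip_width: -0.0001
```

apply_moves(moves=[[[0.2, 0, 0], 0], [[0.4, 0, 0], 0], [[0.6, 0, 0], 0], [[0.8, 0, 0], 0], [[1.0, 0, 0], 0], [[1.2, 0, 0], 0], [[1.4, 0, 0], 0], [[1.6, 0, 0], 0], [[1.8, 0, 0], 0], [[2.0, 0, 0], 0]])

```text
clock: 13.28
tcp_pos: [0.5751, 0.0448, 0.0268]
orientation: [1.997, 2.425, -0.0]
contact_force: [0.3, -1.9, 0.0]
grip_width: -0.0002
```

```bash
cat > st.py <<'E'
from h import *
s=r.get_obs(); y=R.from_rotvec(s['orientation']).as_matrix()[:,1];p=s['tcp_pos'];F=s['contact_force']
print(p.round(4),y.round(4),'c',round(p[:2]@[.9816,.1908],4),'u',round(p[:2]@[-.1908,.9816],4),'Fu',round(F[:2]@[-.1908,.9816],2),'Fc',round(F[:2]@[.9816,.1908],2),'Fz',F[2].round(2),s['clock'])
E
python3 st.py
```

```text
[0.5751 0.0448 0.0268] [0.9814 0.1918 0.    ] c 0.5731 u -0.0657 Fu -1.95 Fc -0.03 Fz 0.01 13.2833
```

apply_moves(moves=[[[0.2, 0, 0], 0], [[0.4, 0, 0], 0], [[0.6, 0, 0], 0], [[0.8, 0, 0], 0], [[1.0, 0, 0], 0], [[1.2, 0, 0], 0], [[1.4, 0, 0], 0], [[1.6, 0, 0], 0], [[1.8, 0, 0], 0], [[2.0, 0, 0], 0]])

```text
clock: 14.12
tcp_pos: [0.5713, 0.0645, 0.0268]
orientation: [1.997, 2.425, 0.0]
contact_force: [0.1, -2.9, 0.1]
grip_width: -0.0001
```

apply_moves(moves=[[[0.05, 0, 0], 0], [[0.1, 0, 0], 0], [[0.15, 0, 0], 0], [[0.2, 0, 0], 0], [[0.25, 0, 0], 0]])

```text
clock: 14.53
tcp_pos: [0.5709, 0.0666, 0.0268]
orientation: [1.997, 2.425, -0.0]
contact_force: [-0.4, -2.5, 0.5]
grip_width: -0.0
```

apply_moves(moves=[[[0.05, 0, 0], 0], [[0.1, 0, 0], 0], [[0.15, 0, 0], 0], [[0.2, 0, 0], 0], [[0.25, 0, 0], 0]])

```text
clock: 14.95
tcp_pos: [0.5704, 0.0692, 0.0268]
orientation: [1.997, 2.425, 0.0]
contact_force: [0.6, -3.3, 0.3]
grip_width: -0.0
```

apply_moves(moves=[[[0.05, 0, 0], 0], [[0.1, 0, 0], 0], [[0.15, 0, 0], 0], [[0.2, 0, 0], 0], [[0.25, 0, 0], 0]])

```text
clock: 15.37
tcp_pos: [0.5699, 0.0717, 0.0268]
orientation: [1.997, 2.425, -0.0]
contact_force: [0.9, -2.8, 0.5]
grip_width: -0.0001
```

apply_moves(moves=[[[0.05, 0, 0], 0], [[0.1, 0, 0], 0], [[0.15, 0, 0], 0], [[0.2, 0, 0], 0], [[0.25, 0, 0], 0]])

```text
clock: 15.78
tcp_pos: [0.5694, 0.0742, 0.0268]
orientation: [1.997, 2.425, -0.0]
contact_force: [1.0, -3.1, -0.5]
grip_width: 0.0002
```

apply_moves(moves=[[[0.05, 0, 0], 0], [[0.1, 0, 0], 0], [[0.15, 0, 0], 0], [[0.2, 0, 0], 0], [[0.25, 0, 0], 0]])

```text
clock: 16.2
tcp_pos: [0.5689, 0.0766, 0.0268]
orientation: [-1.997, -2.425, 0.0]
contact_force: [0.1, -3.5, 0.5]
grip_width: 0.0
```

apply_moves(moves=[[[0.05, 0, 0], 0], [[0.1, 0, 0], 0], [[0.15, 0, 0], 0], [[0.2, 0, 0], 0], [[0.25, 0, 0], 0]])

```text
clock: 16.62
tcp_pos: [0.5684, 0.079, 0.0268]
orientation: [1.997, 2.425, -0.0]
contact_force: [1.1, -2.1, -0.2]
grip_width: -0.0
```

apply_moves(moves=[[[0.05, 0, 0], 0], [[0.1, 0, 0], 0], [[0.15, 0, 0], 0], [[0.2, 0, 0], 0], [[0.25, 0, 0], 0]])

```text
clock: 17.03
tcp_pos: [0.568, 0.0815, 0.0268]
orientation: [1.997, 2.425, -0.0]
contact_force: [0.5, -1.6, -0.1]
grip_width: 0.0002
```

apply_moves(moves=[[[0.05, 0, 0], 0], [[0.1, 0, 0], 0], [[0.15, 0, 0], 0], [[0.2, 0, 0], 0], [[0.25, 0, 0], 0]])

```text
clock: 17.45
tcp_pos: [0.5675, 0.084, 0.0268]
orientation: [1.997, 2.425, -0.0]
contact_force: [0.8, -2.6, -0.6]
grip_width: -0.0003
```

apply_moves(moves=[[[0.05, 0, 0], 0], [[0.1, 0, 0], 0], [[0.15, 0, 0], 0], [[0.2, 0, 0], 0], [[0.25, 0, 0], 0]])

```text
clock: 17.87
tcp_pos: [0.567, 0.0864, 0.0268]
orientation: [1.997, 2.425, 0.0]
contact_force: [-0.4, -2.6, 0.0]
grip_width: 0.0
```

apply_moves(moves=[[[0.05, 0, 0], 0], [[0.1, 0, 0], 0], [[0.15, 0, 0], 0], [[0.2, 0, 0], 0], [[0.25, 0, 0], 0]])

```text
clock: 18.28
tcp_pos: [0.5665, 0.0889, 0.0268]
orientation: [1.997, 2.425, 0.0]
contact_force: [0.9, -3.1, 0.1]
grip_width: 0.0001
```

apply_moves(moves=[[[0.05, 0, 0], 0], [[0.1, 0, 0], 0], [[0.15, 0, 0], 0], [[0.2, 0, 0], 0], [[0.25, 0, 0], 0]])

```text
clock: 18.7
tcp_pos: [0.566, 0.0913, 0.0268]
orientation: [1.997, 2.425, -0.0]
contact_force: [0.5, -1.4, 0.5]
grip_width: -0.0
```

apply_moves(moves=[[[0.05, 0, 0], 0], [[0.1, 0, 0], 0], [[0.15, 0, 0], 0], [[0.2, 0, 0], 0], [[0.25, 0, 0], 0]])

```text
clock: 19.12
tcp_pos: [0.5656, 0.0938, 0.0268]
orientation: [1.997, 2.425, -0.0]
contact_force: [-0.1, -2.4, -0.3]
grip_width: 0.0
```

apply_moves(moves=[[[0.05, 0, 0], 0], [[0.1, 0, 0], 0], [[0.15, 0, 0], 0], [[0.2, 0, 0], 0], [[0.25, 0, 0], 0]])

```text
clock: 19.53
tcp_pos: [0.5651, 0.0962, 0.0268]
orientation: [1.997, 2.425, 0.0]
contact_force: [-0.4, -1.9, 0.3]
grip_width: 0.0
```

apply_moves(moves=[[[0.05, 0, 0], 0], [[0.1, 0, 0], 0], [[0.15, 0, 0], 0], [[0.2, 0, 0], 0], [[0.25, 0, 0], 0]])

```text
clock: 19.95
tcp_pos: [0.5647, 0.0983, 0.0268]
orientation: [1.997, 2.425, -0.001]
contact_force: [0.5, -4.0, -0.1]
grip_width: -0.0003
```

```bash
python3 st.py
```

```text
[0.5647 0.0983 0.0268] [ 9.815e-01  1.916e-01 -1.000e-04] c 0.573 u -0.0113 Fu -3.99 Fc -0.22 Fz -0.14 19.95
```

apply_moves(moves=[[[0.05, 0, 0], 0], [[0.1, 0, 0], 0]])

```text
clock: 20.12
tcp_pos: [0.5647, 0.0984, 0.0268]
orientation: [1.998, 2.423, -0.002]
contact_force: [1.7, -6.8, 1.2]
grip_width: 0.0001
```

apply_moves(moves=[[[0.05, 0, 0], 0], [[0.1, 0, 0], 0]])

```text
clock: 20.28
tcp_pos: [0.5646, 0.0985, 0.0268]
orientation: [1.998, 2.422, -0.003]
contact_force: [1.1, -8.6, 1.0]
grip_width: -0.0001
```

Contact with the rod at TCP y≈0.0984: force rises while the position stalls. I press on, aiming for TCP y≈0.1033.

apply_moves(moves=[[[0.04, 0, 0], 0], [[0.08, 0, 0], 0], [[0.1, 0, 0], 0]])

```text
clock: 20.53
tcp_pos: [0.5646, 0.0985, 0.0269]
orientation: [1.998, 2.421, -0.004]
contact_force: [0.7, -9.6, 1.9]
grip_width: 0.0
```

apply_moves(moves=[[[0.04, 0, 0], 0], [[0.08, 0, 0], 0], [[0.1, 0, 0], 0]])

```text
clock: 20.78
tcp_pos: [0.5645, 0.0986, 0.0268]
orientation: [1.999, 2.42, -0.005]
contact_force: [1.7, -11.1, 1.8]
grip_width: 0.0
```

```bash
python3 st.py
```

```text
[0.5645 0.0986 0.0268] [ 9.820e-01  1.889e-01 -8.000e-04] c 0.573 u -0.0109 Fu -11.24 Fc -0.47 Fz 1.76 20.7833
```

apply_moves(moves=[[[0.02, 0, 0], 0], [[0.05, 0, 0], 0], [[0.05, 0, 0], 0]])

```text
clock: 21.03
tcp_pos: [0.5645, 0.099, 0.0269]
orientation: [1.999, 2.42, -0.006]
contact_force: [1.9, -12.1, 2.4]
grip_width: 0.0001
```

apply_moves(moves=[[[0.02, 0, 0], 0], [[0.05, 0, 0], 0], [[0.05, 0, 0], 0]])

```text
clock: 21.28
tcp_pos: [0.5644, 0.0995, 0.0269]
orientation: [1.999, 2.42, -0.005]
contact_force: [2.1, -11.9, 1.8]
grip_width: 0.0
```

The rod is moving at a steady ~12 N total. Continuing.

apply_moves(moves=[[[0.03, 0, 0], 0], [[0.06, 0, 0], 0], [[0.09, 0, 0], 0], [[0.12, 0, 0], 0], [[0.15, 0, 0], 0]])

```text
clock: 21.7
tcp_pos: [0.5641, 0.1008, 0.0269]
orientation: [1.999, 2.419, -0.006]
contact_force: [2.4, -10.7, 2.9]
grip_width: 0.0001
```

apply_moves(moves=[[[0.03, 0, 0], 0], [[0.06, 0, 0], 0], [[0.09, 0, 0], 0], [[0.12, 0, 0], 0], [[0.15, 0, 0], 0]])

```text
clock: 22.12
tcp_pos: [0.5638, 0.1023, 0.0269]
orientation: [1.999, 2.419, -0.006]
contact_force: [2.7, -11.2, 1.9]
grip_width: 0.0004
```

```bash
python3 st.py
```

```text
[0.5638 0.1023 0.0269] [ 9.821e-01  1.886e-01 -8.000e-04] c 0.573 u -0.0072 Fu -11.55 Fc 0.55 Fz 1.86 22.1167
```

apply_moves(moves=[[[0.03, 0, 0], 0], [[0.06, 0, 0], 0], [[0.09, 0, 0], 0], [[0.11, 0, 0], 0]])

```text
clock: 22.45
tcp_pos: [0.5636, 0.1034, 0.0268]
orientation: [1.999, 2.419, -0.006]
contact_force: [2.0, -10.6, 2.0]
grip_width: -0.0001
```

```bash
python3 st.py
```

```text
[0.5636 0.1034 0.0268] [ 9.821e-01  1.886e-01 -9.000e-04] c 0.5729 u -0.0061 Fu -10.8 Fc -0.02 Fz 1.98 22.45
```

apply_moves(moves=[[[-0.2, 0, 0], 0], [[-0.5, 0, 0], 0], [[-1, 0, 0], 0], [[-2, 0, 0], 0], [[-4, 0, 0], 0], [[-6, 0, 0], 0], [[-6, 0, -4], 0], [[-8, 0, -8], 0], [[-11, 0, -12], 0], [[-14, 0, -14], 0]])

```text
clock: 23.28
tcp_pos: [0.5897, -0.024, 0.1667]
orientation: [1.991, 2.429, 0.006]
contact_force: [0.9, 0.0, 0.7]
grip_width: 0.0003
```

apply_moves(moves=[[[-4, 0, -2], 0], [[-8, 0, -4], 0], [[-8, 0, -4], 0], [[-8, 0, -4], 0]])

```text
clock: 23.62
tcp_pos: [0.6052, -0.1089, 0.205]
orientation: [2.003, 2.416, 0.001]
contact_force: [-0.2, -0.3, 0.2]
grip_width: -0.0001
```

```bash
python3 st.py
python3 - <<'E'
from h import *
t=grab('top');c=grab('scene');f=grab('wrist','w8.png')
o=np.zeros((590,800,3),np.uint8); o[:300,:450]=cv2.resize(c['frame'][140:260,290:470],(450,300),interpolation=2); o[:218,455:800]=cv2.resize(f['frame'],(345,218)); o[305:585,:]=cv2.resize(t['frame'][120:260,110:510],(800,280),interpolation=2); cv2.imwrite('pics/c8.png',o)
E
```

```text
[ 0.6052 -0.1089  0.205 ] [0.9826 0.1854 0.0028] c 0.5733 u -0.2224 Fu -0.28 Fc -0.28 Fz 0.25 23.6167
```

View pics/c8.png

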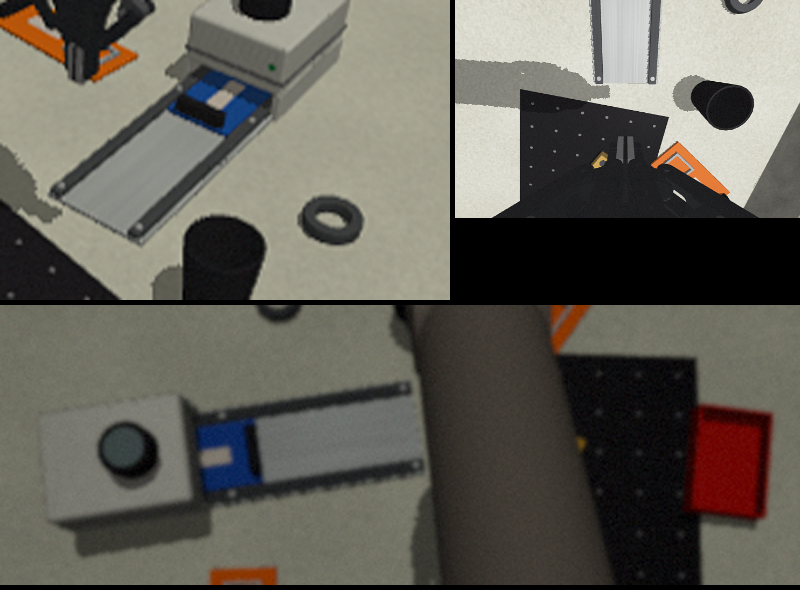

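The carrier is in the hood with its tail bar outside at crop (205,108), the arm is clear, and the bystanders are unmoved. Handing in.

```bash
python3 -c "from h import *; print(r.hand_in())"
```

```text
the job is handed in; nothing more can be done
None
```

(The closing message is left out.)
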